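# Turn a cover plate over with a lifter

## Robot

A 6-joint arm with a two-finger parallel gripper is mounted at the origin on a cart in front of the work surface, level with it; the furniture and walls round the work are solid. World frame = base frame: x ahead of the robot, y to its left, z up, the work surface at z = 0. Lengths are in m, angles in rad, forces in N, time in s.
With the tool pointing down it reaches from about 0.425 to 0.95 m from the base axis. Payload 3.5 kg.
Tool frame: the origin (TCP) lies between the finger pads; the fingertips stand ctrl.tip_reach ahead of it and the grasp point (between the pads) lies 2 mm behind it (ctrl.tip_reach is the distance from the TCP to the fingertips, in m); z points along the fingers, x is the direction in which the jaws open and shut, and the axes are right-handed (so a half turn about z gives the same grasp; the last joint's range is limited). The gripper opens to 85 mm and grips with 20 to 120 N. Pads are 22 mm wide; open, the fingers measure 114 mm over their backs; the gripper's body (76 mm by 85 mm) begins 54 mm behind the grasp point. The pads swing forward as they close: fully open they stand 13 mm farther back than shut.
Start: joints at [-1.309, 0.286, 1.577, -0, 1.279, -0.15], TCP at [0.27, -0.619, 0.248] pointing down, gripper open.
Joint ranges: [-2.77, 2.77], [-0.9, 2.22], [0.21, 2.48], [-1.53, 4.67], [0.24, 2.81], [-2.84, 2.84]. Speed limits (rad/s): [2.79, 2.79, 3.14, 3.14, 3.14, 3.14].

## Interface

Orientations are given as a unit quaternion [w, x, y, z].
In Python, from cell import ctrl, optics, spotter gives the robot as it stands. The module is installed in compiled form; this text tells all that it offers.
- The arm moves only by the shell command python3 -m jog 'ROWS' [FORCE]. ROWS is JSON, a list of rows, each a list of 3 entries, a list of its own where there are three numbers: the closure in counts, from 0 (fully open) to 255 (shut), then the shift along the tool's x, y, z in m, then the turn about the tool's z in rad. In form: [[fingers, [dx, dy, dz], turn], ...]. A call has 1 to 8 rows; each row is the pose to reach, as a shift and turn from the pose measured when the call began, along the tool's axes at that moment; what a row does not reach only later rows make up. A row lasts 1/10 s, in which the tool goes at most 50 mm and 8.59 degrees, less where a joint would pass 70% of its speed; a pose out of reach is approached as far as the arm can. A call with a gripper value outside its range is refused whole. The fingers move at their own pace and stop on an object; FORCE is the grip in N (left out, the last holds). Time passes only in rows, so rows that repeat a pose let the fingers close. It gives the time, the measured TCP pose, the force and the opening at its end, in the units of the state.
- ctrl.get_obs(): the state, without advancing time (a new reading comes with each control period).
- optics.get_image(name): name is "scene" or "side" or "wrist"; returns a dict with "color" (384x512x3 uint8, red, green, blue), "fx", "fy", "cx", "cy" (pixels), "world_from_camera" (4x4, takes a point from camera to world coordinates); the wrist camera has in their place "mount" (4x4, takes a point from camera to tool coordinates, whose origin is the TCP and whose axes are the tool frame's). Camera axes: x right, y down, z forward; pixel columns grow to the right and rows downward; lengths in m; the calibration is good to about 2 mm. A picture is of the moment at which its call begins: read the wrist's pose just before it. There is no depth.
- ctrl.job_done(): hands the job in, once; it reports no verdict.
Trained networks look in a picture, given as the dict that the camera call returned (one of the last four; its "shot" number tells which), for a name from the list of things; names that differ only in an ending like _2 or _b are one class to them, and where a whole thing is asked for, a point or a joint stands for the part that bears it (a point fixed in the world has none). Each returns a list of dicts, best first, with "conf" (0 to 1); they miss things now and then, are a little off and sometimes report something else, mostly with a low value. They report only what shows in the picture. A call takes as long as a camera call. They do not tell look-alikes from the thing itself.
- spotter.find_in(target, picture): "centre" ([x, y, z] in m, in world coordinates, good to about 4 mm: the middle of the surface that is visible of it).
- spotter.masks_of(target, picture): "mask" (384x512 bool, what is visible of it).
The state is a dict: "time": time; "joint_positions": joint angles; "joint_vel": joint speeds; "joint_efforts": joint torques, N m; "tool_pos": TCP position; "tcp_rot": TCP orientation; "force": force on the tool from outside, world axes, zero at the start; "moment": the same for the moment, N m; "finger_gap": opening from 0.0 (shut) to 1.0 (fully open).
Only numpy, scipy, OpenCV 4.12 (cv2) and the standard library are available. Lean on these libraries where they do the work, as an engineer would, in place of code of your own. Each camera call takes 0.05 s, during which the arm holds its last target.

## Task

Turn the flat cover plate over: with the hand lifter, slide the blade under the plate's free edge and tip the plate over the step, so that it lies flat on the rubber landing bed with its bored face up. Do not touch the plate with the gripper itself, and leave the other things where they are. Then stand the lifter upright on the bench, clear of the fixture, and let go.

Things in the scene. Friction and masses are not known exactly. Their poses are not given: they have to be found in the camera images.
- fixture: Low turn-over fixture, fixed; origin on the bench (z = 0) below the step edge; x points the way the plate turns over. Dark base x -60 to 95, 86 wide (y), 8 mm thick. At x < 0 two rest rails (x -60 to 0, |y| 21 to 33, tops 22 mm high) carry the plate; side guides beyond |y| 38, 26 mm high. At x > 0 the landing bed, 25 mm high, ends as a step at x = 0 that stops the plate's far edge.
- channel (a point): Middle of the mouth of the channel between the two rest rails, where the blade goes in: fixture x = -60 mm, y = 0, 15 mm above the bench; axes as the fixture's. The channel is 42 mm wide, runs to the step at x = 0, and leaves 14 mm of free height under the plate (8 to 22 mm above the bench).
- step (a point): Middle of the step edge, at fixture x = 0, y = 0, 25 mm above the bench; axes as the fixture's. The step rises 3 mm over the rails; the plate pivots about it when its free edge is raised, and falls onto the bed once past upright.
- bed (a point): Middle of the rubber landing bed's top, at fixture x = 42.5 mm, y = 0, 25 mm above the bench. The bed is 85 mm long (x) and 76 mm wide, with low walls at both sides (tops 31 mm above the bench) and at its end (33 mm).
- plate: Loose flat steel cover plate, 64 (its x) x 70 x 6 mm, about 0.12 kg, on the rails, plain face up; its underside, 22 mm above the bench, has a round bore mark and counterbored corner holes. Origin at its centre; z points out of the plain face (down once turned over). Free edge at its -x, about 66 mm before the step; its +x edge is 1 to 4 mm short of the step.
- lifter: Hand lifter, loose, about 0.2 kg, standing upright on its blade. Origin on its underside below the handle's middle; x along the blade to the tip, z up the handle. Steel blade 22 mm wide, 3 thick, tip 105 mm from the handle's middle; at the heel a foot 30 (x) x 36 (y) x 8 mm high; upright black handle 24 (x) x 20 (y) mm, its top 82 mm above the underside.
- lifter_grip (a point): Middle of the lifter's handle at the best height to grip it, 60 mm above the lifter's underside; axes as the lifter's.
- lifter_tip (a point): Middle of the blade's tip, 105 mm along x from the handle's middle, 1.5 mm above the underside.
- ring_gauge: Bystander: loose steel ring gauge, 68 mm across, 20 mm high, lying flat; origin at its underside's centre.
- bush_5: Bystander: loose plain bush, 26 mm across, 34 mm high, standing; origin at its underside's centre.
- deburr_tool: Bystander: loose deburring tool, 139 mm long (its x), 19 mm wide, 17 mm high, lying; origin at its underside.
Mind the look-alikes: they are no part of the job. Of the things like the plate, leave any that is pink; of the rest the larger one is meant.

How it is judged:
On the way, in this order (a step that is already met when the one before it is completed fails the run):
1. the plate's free edge is raised by the held lifter: the plate is tilted by more than 0.5 rad and rests on the lifter (angle between plate's own z axis and vertical between 0.5 and 1.8 rad and contact force between lifter and plate above 0.05 N and contact force between the fingers and lifter above 1 N), for 0.1 s.
2. the plate has turned over onto the landing bed (angle between plate's own z axis and vertical above 3.04 rad and x of plate in the frame of fixture between 0.015 and 0.075 m), for 0.2 s.
At the end, for the whole second after the job is handed in: The plate lies at rest on the landing bed, bored face up and flat within 0.1 rad, its centre 25 to 60 mm beyond the step and within 10 mm of the bed's middle line; the lifter stands at rest on the bench, upright within 0.08 rad, touching neither plate nor fixture (angle between plate's own z axis and vertical above 3.04 rad and x of plate in the frame of fixture between 0.025 and 0.06 m and y of plate in the frame of fixture between -0.01 and 0.01 m and z of plate in the frame of fixture between 0.024 and 0.031 m and linear speed of each of plate, lifter below 0.02 m/s and contact force between plate and lifter below 0.05 N and angle between lifter's own z axis and vertical below 0.08 rad and height (world z) of lifter between -0.004 and 0.004 m and contact force between lifter and fixture below 0.05 N).
It fails at once if the robot itself (gripper or arm) touches the plate (contact force between any of the fingers, the arm and plate above 0.3 N).
It fails at once if the plate falls off the fixture onto the bench (height (world z) of plate below 0.015 m).
It fails at once if the ring gauge is pushed more than 30 mm from its place (distance of ring_gauge from where it was at the start of the episode above 0.03 m).
It fails at once if the bush is pushed more than 30 mm from its place (distance of bush_5 from where it was at the start of the episode above 0.03 m).
It fails at once if the deburring tool is pushed more than 30 mm from its place (distance of deburr_tool from where it was at the start of the episode above 0.03 m).
It also fails if it takes over 46 s, if anything falls off the work surface, if the arm or the gripper's body presses on something with over 40 N, if the wrist force passes 120 N, or if a joint passes its speed limit or range.

## Working session

There is one attempt and no reset: what is moved stays moved. The work goes in short steps, Python scripts to look and compute and a shell command to move; the robot and the scene stay as the last step left them, time stands still between calls to the robot, and variables do not carry over. Pictures are saved under pics/ and viewed, and the job is handed in when it is done.

```bash
mkdir -p pics; ls
cat > h.py <<'E'
import numpy as np, cv2
from cell import ctrl, optics, spotter
def save(im,n,s=1.5):
    c=cv2.cvtColor(im["color"],cv2.COLOR_RGB2BGR); cv2.imwrite(f"pics/{n}.png",cv2.resize(c,None,fx=s,fy=s))
E
python3 - <<'E'
from h import *
o=ctrl.get_obs();print(o, ctrl.tip_reach)
for n in ["scene","side","wrist"]:
    im=optics.get_image(n); save(im,n+"0"); print(n,im["fx"],im["cx"],im["cy"]); print(np.round(im.get("world_from_camera",im.get("mount")),3))
    for t in ["fixture","plate","lifter","ring_gauge","bush_5","deburr_tool"]:
        print(t,[(np.round(d["centre"],3).tolist(),round(d["conf"],2)) for d in spotter.find_in(t,im)])
E
```

```text
pics
{'time': 0.0, 'joint_positions': array([-1.30900432e+00,  2.87169716e-01,  1.57815570e+00,  1.92607473e-05,
        1.27855194e+00, -1.50025563e-01]), 'joint_vel': array([ 0.00207441,  0.00066535,  0.00061864, -0.00070375, -0.0006543 ,
        0.00103963]), 'joint_efforts': array([ 3.68892211e-05, -4.05980551e+01, -2.92623478e+01, -1.17128420e-04,
        5.86298236e-03, -3.18201423e-06]), 'tool_pos': array([ 0.27004507, -0.61797671,  0.24695594]), 'tcp_rot': array([-7.68259211e-04,  8.36740303e-01, -5.47598722e-01, -8.45476103e-04]), 'force': array([0.21689741, 0.84670181, 0.66261232]), 'moment': array([-0.01252131, -0.03745856, -0.02406821]), 'finger_gap': 1.0036819189850574} 0.017
scene 479.1036877314604 262.2433072060222 196.78479437060702
[[-0.606 -0.333  0.723 -0.499]
 [-0.795  0.257 -0.549  0.661]
 [-0.003 -0.907 -0.421  0.724]
 [ 0.     0.     0.     1.   ]]
fixture [([0.462, -0.057, 0.028], 0.86)]
plate [([0.826, 0.157, 0.008], 0.69)]
lifter [([0.501, -0.373, 0.066], 0.53)]
ring_gauge []
bush_5 []
deburr_tool [([0.368, -0.009, 0.012], 0.7)]
side 397.72880986826283 257.7884937972781 186.75726947718894
[[ 0.954 -0.127  0.273  0.281]
 [-0.301 -0.42   0.856 -1.13 ]
 [ 0.006 -0.898 -0.439  0.585]
 [ 0.     0.     0.     1.   ]]
fixture [([0.5, -0.386, 0.019], 0.73), ([0.462, -0.099, 0.023], 0.72)]
plate [([0.532, -0.467, 0.002], 0.87), ([0.478, -0.165, 0.031], 0.86), ([0.82, 0.155, 0.008], 0.51)]
lifter [([0.497, -0.384, 0.018], 0.71)]
ring_gauge [([0.633, 0.051, 0.014], 0.49)]
bush_5 [([0.643, -0.484, 0.025], 0.45)]
deburr_tool [([0.371, -0.022, 0.012], 0.62)]
wrist 331.1013345681334 253.13249547690492 190.61012202267895
[[ 1.    -0.001  0.001  0.001]
 [ 0.001  0.957  0.289 -0.074]
 [-0.001 -0.289  0.957 -0.126]
 [ 0.     0.     0.     1.   ]]
fixture []
plate []
lifter []
ring_gauge []
bush_5 []
deburr_tool []
```

View pics/scene0.png

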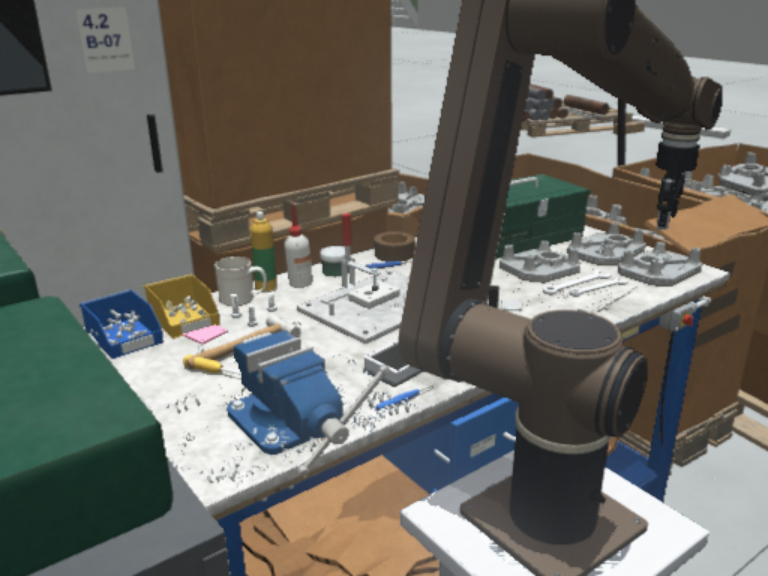

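View pics/side0.png

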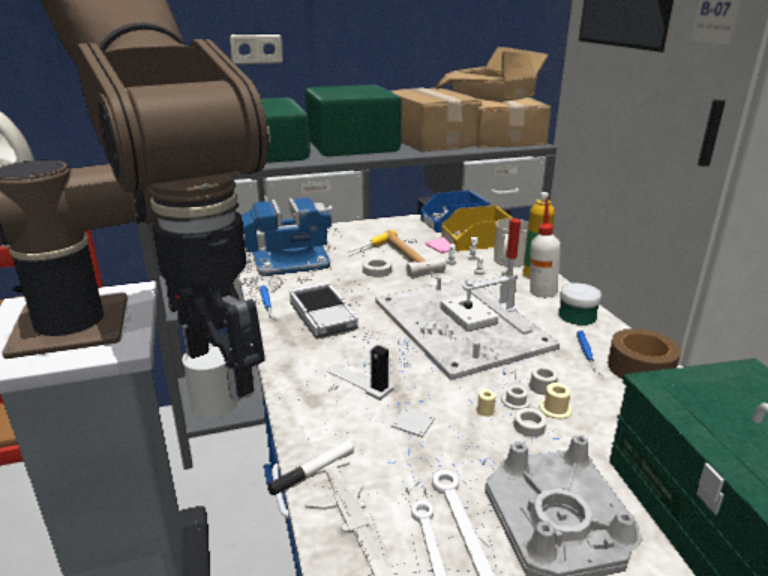

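View pics/wrist0.png

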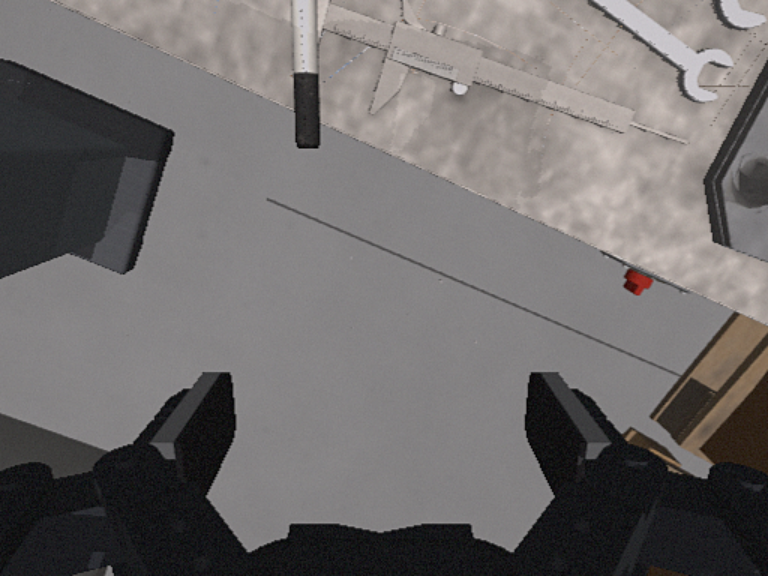

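```bash
python3 -m jog '[[0,[-0.2,-0.3,-0.1],0],[0,[-0.2,-0.3,-0.1],0],[0,[-0.2,-0.3,-0.1],0],[0,[-0.2,-0.3,-0.1],0],[0,[-0.2,-0.3,-0.1],0],[0,[-0.2,-0.3,-0.1],0],[0,[-0.2,-0.3,-0.1],0],[0,[-0.2,-0.3,-0.1],0]]'
cat >> h.py <<'E'
from scipy.spatial.transform import Rotation as R
def pose():
    o=ctrl.get_obs(); T=np.eye(4); q=o["tcp_rot"]; T[:3,:3]=R.from_quat([q[1],q[2],q[3],q[0]]).as_matrix(); T[:3,3]=o["tool_pos"]; return T
def wrist():
    T=pose(); im=optics.get_image("wrist"); im2=im; return im, T@im["mount"]
def ray(im,W,u,v,z):
    d=W[:3,:3]@np.array([(u-im["cx"])/im["fx"],(v-im["cy"])/im["fy"],1]); c=W[:3,3]; return c+d*(z-c[2])/d[2]
def proj(im,W,p):
    q=np.linalg.inv(W)@np.append(p,1); return np.array([im["fx"]*q[0]/q[2]+im["cx"],im["fy"]*q[1]/q[2]+im["cy"]])
E
python3 - <<'E'
from h import *
im,W=wrist(); save(im,"w1"); np.save("W1.npy",W); print(np.round(W,3))
for t in ["fixture","plate","lifter","ring_gauge","bush_5","deburr_tool"]:
        print(t,[(np.round(d["centre"],3).tolist(),round(d["conf"],2)) for d in spotter.find_in(t,im)])
print(ctrl.get_obs()["joint_positions"])
E
```

```text
time: 1.85
tool_pos: [0.4669, -0.3122, 0.3505]
tcp_rot: [-0.0, 0.838, -0.546, 0.002]
force: [0.2, -0.7, -0.5]
finger_gap: 0.998
[[ 0.402 -0.877 -0.261  0.534]
 [-0.916 -0.385 -0.118 -0.283]
 [ 0.003  0.287 -0.958  0.476]
 [ 0.     0.     0.     1.   ]]
fixture [([0.472, -0.084, 0.028], 0.67)]
plate [([0.531, -0.464, 0.006], 0.92), ([0.479, -0.156, 0.027], 0.71)]
lifter [([0.489, -0.355, 0.005], 0.82)]
ring_gauge [([0.469, -0.084, 0.03], 0.21)]
bush_5 [([0.643, -0.47, 0.031], 0.96), ([0.49, -0.359, 0.007], 0.61)]
deburr_tool [([0.378, -0.019, 0.015], 0.68)]
[-7.78297018e-01 -2.38828297e-02  1.74023739e+00 -3.39931661e-04
  1.42663892e+00  3.82507031e-01]
```

View pics/w1.png

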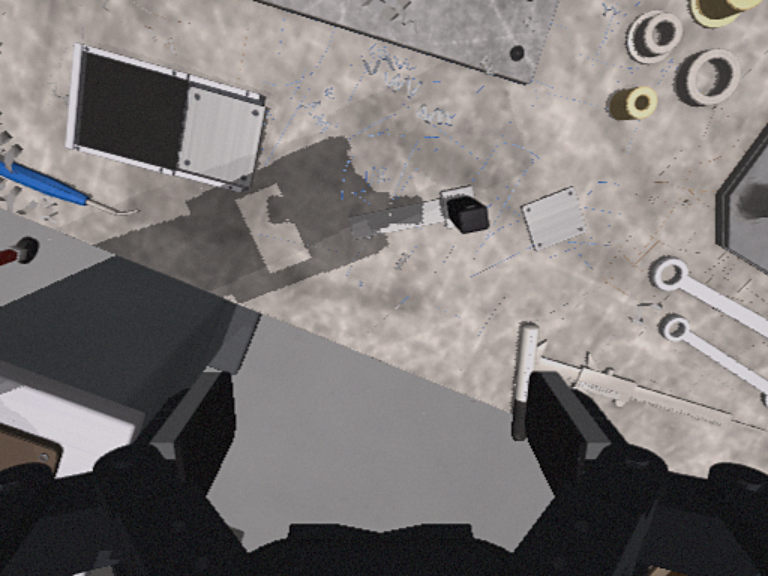

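Run:
```python
import cv2
a=cv2.imread("pics/w1.png"); a=cv2.resize(a,(512,384),interpolation=cv2.INTER_AREA)
cv2.imwrite("pics/c1.png",cv2.resize(a[20:140,35:195],None,fx=5,fy=5,interpolation=cv2.INTER_CUBIC))
b=a[115:175,225:345]; b=cv2.convertScaleAbs(b,alpha=1.3)
cv2.imwrite("pics/c2.png",cv2.resize(b,None,fx=6.5,fy=6.5,interpolation=cv2.INTER_CUBIC))
```

```text
(no output)
```

View pics/c1.png

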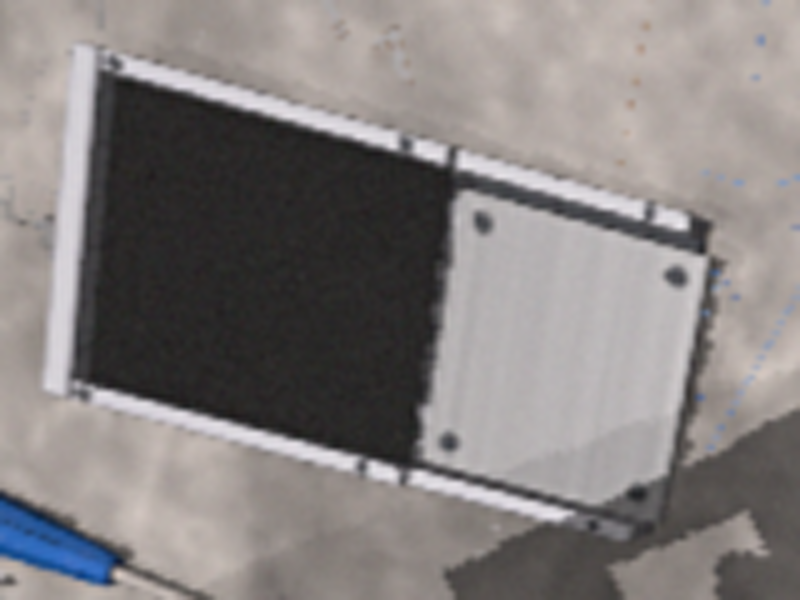

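View pics/c2.png

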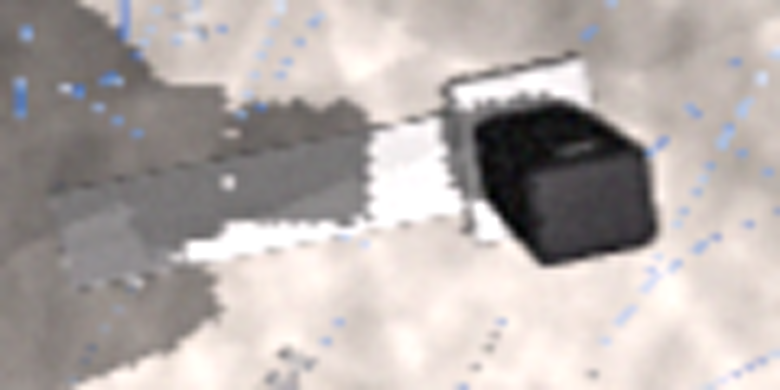

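```bash
cat > fit.py <<'E'
from h import *
from scipy.optimize import least_squares
def place(p,P):
    c,s=np.cos(p[2]),np.sin(p[2]); P=np.array(P)/1000.; return np.c_[p[0]+c*P[:,0]-s*P[:,1],p[1]+s*P[:,0]+c*P[:,1],P[:,2]]
def fit(im,W,P,U,p0):
    f=lambda p:np.concatenate([proj(im,W,q)-u for q,u in zip(place(p,P),U)])
    r=least_squares(f,p0,loss="soft_l1",x_scale=[.01,.01,.1]); return r.x,f(r.x).reshape(-1,2)
E
python3 - <<'E'
from fit import *
im,W=wrist(); save(im,"w1b",1)
c1=lambda L:[np.array(q)/5+[35,20] for q in L]; c2=lambda L:[np.array(q)/6.5+[225,115] for q in L]
pf,e=fit(im,W,[[95,-43,33],[95,43,33],[0,-43,31],[0,43,31]],c1([(75,44),(45,393),(453,146),(403,484)]),[.47,-.12,1.7]); print("fix",np.round(pf,4),np.round(e,1).tolist())
pp,e=fit(im,W,[[32,-35,28],[-32,-35,28],[-32,35,28],[32,35,28]],c1([(455,188),(708,254),(664,522),(418,461)]),[.47,-.16,1.7]); print("plate",np.round(pp,4),np.round(e,1).tolist())
pl,e=fit(im,W,[[105,-11,3],[105,11,3],[15,-18,8],[-15,-18,8],[12,-10,82],[-12,-10,82],[-12,10,82],[12,10,82]],c2([(55,193),(75,288),(445,82),(580,58),(527,168),(643,148),(655,235),(545,265)]),[.5,-.37,3.]); print("lift",np.round(pl,4),np.round(e,1).tolist())
np.save("f.npy",pf);np.save("l.npy",pl)
img=im["color"][...,::-1].copy(); img=cv2.resize(img,None,fx=1.5,fy=1.5)
def poly(p,P,col): 
    q=np.array([proj(im,W,x) for x in place(p,P)])*1.5+.25; cv2.polylines(img,[q.astype(int)],True,col,1)
poly(pf,[[95,-43,8],[95,43,8],[-60,43,8],[-60,-43,8]],(0,0,255)); poly(pf,[[85,-38,25],[85,38,25],[0,38,25],[0,-38,25]],(0,255,255))
poly(pp,[[32,-35,28],[-32,-35,28],[-32,35,28],[32,35,28]],(0,255,0))
poly(pl,[[105,-11,3],[105,11,3],[15,11,3],[15,-11,3]],(0,255,0)); poly(pl,[[12,-10,82],[-12,-10,82],[-12,10,82],[12,10,82]],(0,0,255)); poly(pl,[[15,-18,8],[-15,-18,8],[-15,18,8],[15,18,8]],(255,0,0))
cv2.imwrite("pics/ov1.png",cv2.resize(img[20:350,50:560],None,fx=1.5,fy=1.5))
c,s=np.cos(pf[2]),np.sin(pf[2]); d=pp[:2]-pf[:2]; print("plate in fix",c*d[0]+s*d[1],-s*d[0]+c*d[1],pp[2]-pf[2])
E
```

```text
fix [ 0.4726 -0.1316  1.7263] [[-2.0, -1.2], [-1.1, 0.4], [1.3, -0.1], [1.9, 1.1]]
plate [ 0.4763 -0.163   1.7342] [[0.2, -0.5], [0.0, -0.4], [-0.6, 0.4], [0.3, 0.6]]
lift [ 0.5035 -0.3816  2.183 ] [[-1.4, 0.2], [-1.1, 0.5], [0.6, -0.1], [1.2, -0.9], [-1.0, -0.4], [1.3, -1.5], [1.8, 1.6], [-1.2, 1.0]]
plate in fix -0.03159302703502356 0.0012194916512346578 0.007862124023960027
```

View pics/ov1.png

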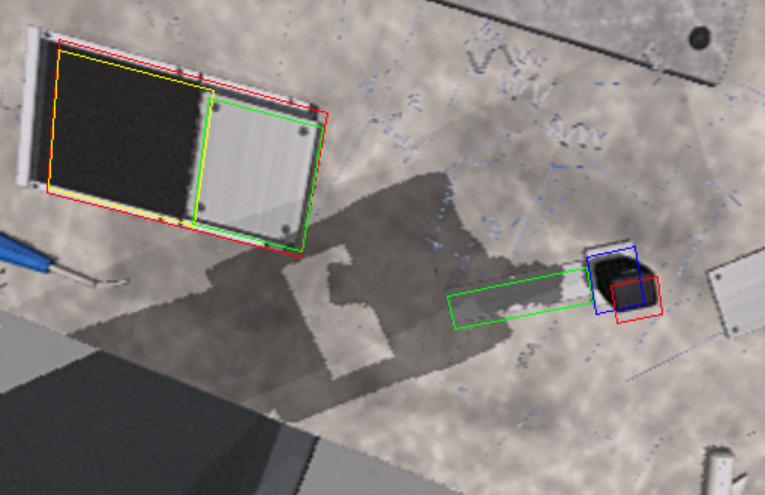

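Run:
```python
from h import *
im,W=wrist(); np.save("W2.npy",W); print(np.round(W-np.load("W1.npy"),4)); np.savez("im2.npz",**{k:im[k] for k in ["color","fx","fy","cx","cy"]})
a=im["color"][...,::-1]
cv2.imwrite("pics/d1.png",cv2.resize(a[10:145,35:195],None,fx=4.4,fy=4.4,interpolation=cv2.INTER_CUBIC))
b=cv2.convertScaleAbs(a[110:180,225:345],alpha=1.2)
cv2.imwrite("pics/d2.png",cv2.resize(b,None,fx=6.5,fy=6.5,interpolation=cv2.INTER_CUBIC))
```

```text
[[-0.0047 -0.0008 -0.0044 -0.002 ]
 [-0.002   0.0038  0.0034 -0.0046]
 [-0.0036  0.0026  0.0008 -0.0032]
 [ 0.      0.      0.      0.    ]]
```

View pics/d1.png

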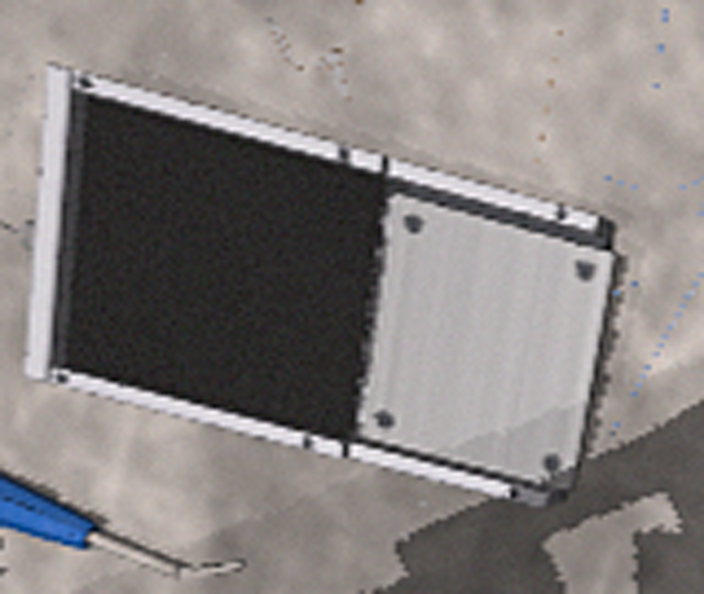

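View pics/d2.png

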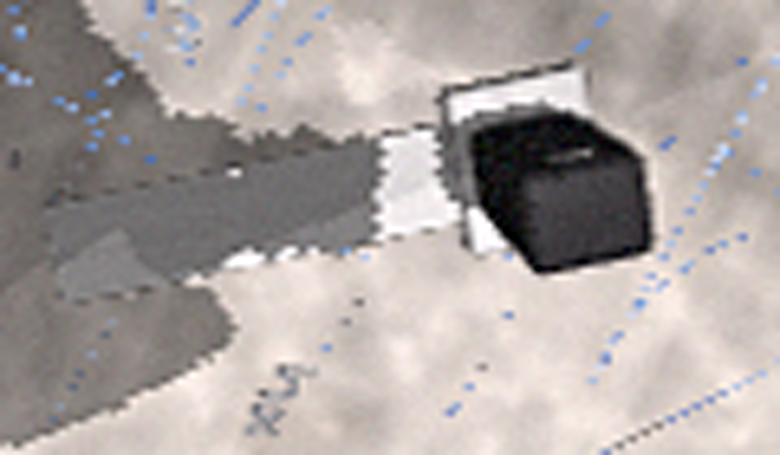

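Run:
```python
from fit import *
z=np.load("im2.npz"); im={k:z[k] for k in z.files}; W=np.load("W2.npy")
c1=lambda L:[np.array(q)/4.4+[35,10] for q in L]; c2=lambda L:[np.array(q)/6.5+[225,110] for q in L]
pf,e=fit(im,W,[[95,-43,33],[95,43,33],[0,-43,31],[0,43,31],[-60,-43,8]],c1([(50,64),(25,377),(385,157),(343,459),(613,222)]),[.47,-.12,1.7]); print("fix",np.round(pf,4),np.round(e,1).tolist())
pp,e=fit(im,W,[[32,-35,28],[-32,-35,28],[-32,35,28],[32,35,28]],c1([(390,191),(613,252),(574,492),(357,436)]),[.47,-.16,1.7]); print("plate",np.round(pp,4),np.round(e,1).tolist())
pl,e=fit(im,W,[[105,-11,3],[105,11,3],[15,-18,8],[-15,-18,8],[12,-10,82],[-12,-10,82],[-12,10,82],[12,10,82]],c2([(43,208),(65,302),(445,92),(580,66),(525,187),(643,160),(652,248),(545,272)]),[.5,-.37,3.]); print("lift",np.round(pl,4),np.round(e,1).tolist())
np.save("f.npy",pf);np.save("l.npy",pl)
img=im["color"][...,::-1].copy(); img=cv2.resize(img,None,fx=3,fy=3)
def poly(p,P,col): 
    q=np.array([proj(im,W,x) for x in place(p,P)])*3+1; cv2.polylines(img,[q.astype(int)],True,col,1)
poly(pf,[[95,-43,8],[95,43,8],[-60,43,8],[-60,-43,8]],(0,0,255)); poly(pf,[[85,-38,25],[85,38,25],[0,38,25],[0,-38,25]],(0,255,255))
poly(pp,[[32,-35,28],[-32,-35,28],[-32,35,28],[32,35,28]],(0,255,0))
poly(pl,[[105,-11,3],[105,11,3],[15,11,3],[15,-11,3]],(0,255,0)); poly(pl,[[12,-10,82],[-12,-10,82],[-12,10,82],[12,10,82]],(0,0,255)); poly(pl,[[15,-18,8],[-15,-18,8],[-15,18,8],[15,18,8]],(255,0,0))
cv2.imwrite("pics/ov2.png",cv2.resize(img[30:600,90:1050],None,fx=.8,fy=.8,interpolation=cv2.INTER_AREA))
c,s=np.cos(pf[2]),np.sin(pf[2]); d=pp[:2]-pf[:2]; print("plate in fix",c*d[0]+s*d[1],-s*d[0]+c*d[1],pp[2]-pf[2])
```

```text
fix [ 0.4745 -0.1261  1.7268] [[-2.5, -0.5], [-1.7, 0.3], [0.6, 0.0], [0.9, 0.6], [1.0, -0.1]]
plate [ 0.479  -0.1589  1.729 ] [[0.2, 0.1], [0.1, -0.2], [-0.7, -0.1], [0.3, 0.3]]
lift [ 0.507  -0.3791  2.1824] [[-0.2, -0.1], [-0.3, 0.4], [0.0, 0.3], [0.8, -0.2], [-1.3, -1.9], [0.8, -1.9], [1.8, 1.1], [-1.7, 1.5]]
plate in fix -0.033106779775248604 0.0005619991048753017 0.0021906347682172367
```

View pics/ov2.png

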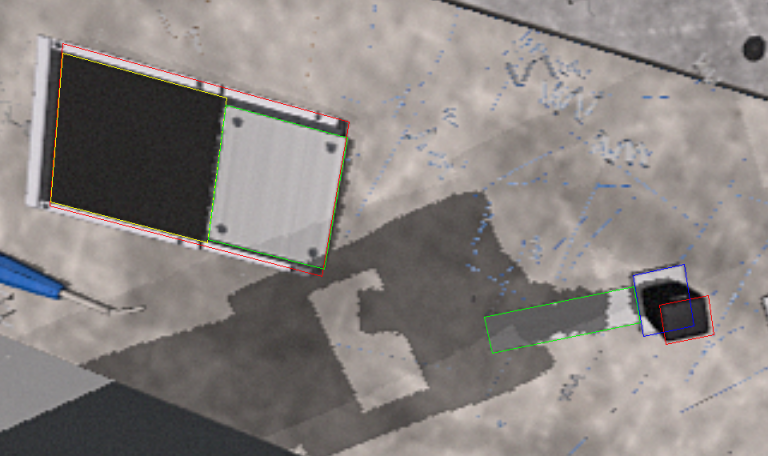

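```bash
cat >> h.py <<'E'
def goto(x,y,z,yaw):
    "tool-frame shift and turn to reach world pos with tool-x yaw"
    T=pose(); d=T[:3,:3].T@(np.array([x,y,z])-T[:3,3]); cur=np.arctan2(T[1,0],T[0,0]); a=(yaw-cur+np.pi)%(2*np.pi)-np.pi
    print("pos",np.round(T[:3,3],4),"yaw",round(cur,4),"zaxis",np.round(T[:3,2],4)); print("shift",np.round(d,4),"turn",round(-a,4), "t",ctrl.get_obs()["time"])
E
python3 - <<'E'
from h import *
l=np.load("l.npy"); goto(l[0],l[1],0.14,l[2]-np.pi); goto(l[0],l[1],0.058,l[2]-np.pi)
E
```

```text
pos [ 0.4643 -0.3162  0.3476] yaw -1.1609 zaxis [-1.e-03  8.e-04 -1.e+00]
shift [ 0.075  -0.0142  0.2075] turn -0.2017 t 2.3
pos [ 0.4643 -0.3162  0.3476] yaw -1.1609 zaxis [-1.e-03  8.e-04 -1.e+00]
shift [ 0.0751 -0.0143  0.2895] turn -0.2017 t 2.3
```

```bash
python3 -m jog '[[0,[0.038,-0.007,0.03],-0.1],[0,[0.075,-0.0142,0.06],-0.2],[0,[0.075,-0.0142,0.11],-0.2],[0,[0.075,-0.0142,0.16],-0.2],[0,[0.075,-0.0142,0.2],-0.2],[0,[0.075,-0.0142,0.2],-0.2],[0,[0.075,-0.0142,0.2],-0.2]]'
python3 - <<'E'
from h import *
l=np.load("l.npy"); im,W=wrist(); save(im,"w3"); goto(l[0],l[1],0.058,l[2]-np.pi)
E
```

```text
time: 3.0
tool_pos: [0.5066, -0.3797, 0.1474]
tcp_rot: [-0.0, 0.887, -0.463, -0.001]
force: [0.2, 0.5, 0.4]
finger_gap: 0.998
pos [ 0.5077 -0.3806  0.1498] yaw -0.9617 zaxis [ 0.0013 -0.0016 -1.    ]
shift [-0.0018 -0.0003  0.0918] turn -0.0025 t 3.05
```

View pics/w3.png

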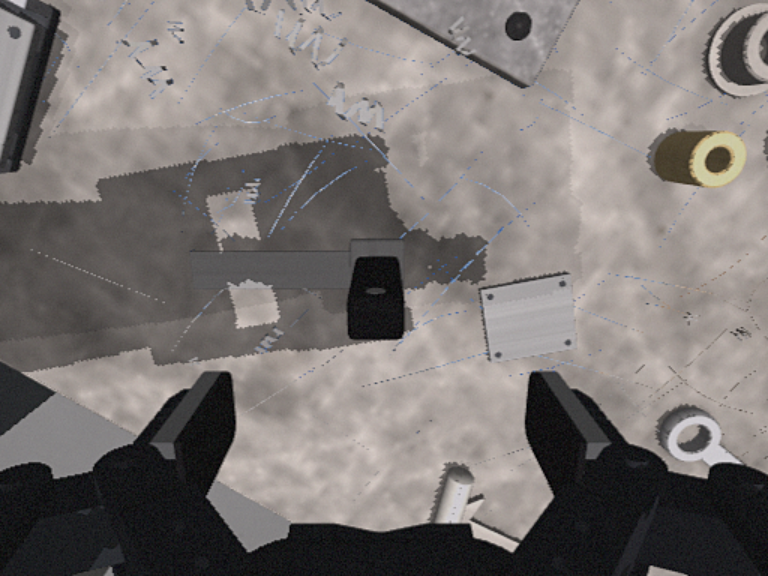

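Run:
```python
from fit import *
l=np.load("l.npy"); im,W=wrist()
for P in [[0,0,82],[105,0,3],[15,-18,8]]: print(P,proj(im,W,place(l,[P])[0])*1.5)
goto(l[0],l[1],0.058,l[2]-np.pi)
```

```text
[0, 0, 82] [373.70657691 320.34461067]
[105, 0, 3] [189.74880774 271.66226528]
[15, -18, 8] [347.22270945 241.62011963]
pos [ 0.5083 -0.381   0.1511] yaw -0.9615 zaxis [ 0.003  -0.0034 -1.    ]
shift [-0.0027  0.0001  0.0931] turn -0.0022 t 3.1
```

Run:
```python
import cv2
a=cv2.imread("pics/w3.png")[225:355,320:430]
a=cv2.convertScaleAbs(a,alpha=3,beta=10)
cv2.imwrite("pics/d3.png",cv2.resize(a,None,fx=4.5,fy=4.5,interpolation=cv2.INTER_CUBIC))
```

```text
(no output)
```

View pics/d3.png

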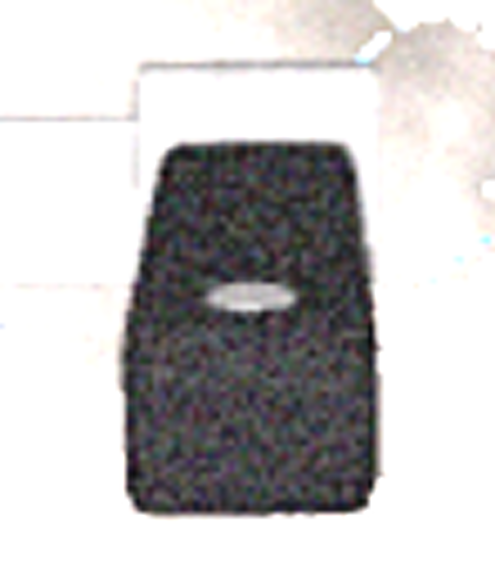

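```bash
python3 -m jog '[[0,[-0.002,0,0.03],0],[0,[-0.002,0,0.06],0],[0,[-0.002,0,0.085],0],[0,[-0.002,0,0.092],0],[0,[-0.002,0,0.092],0]]'
python3 - <<'E'
from h import *
l=np.load("l.npy"); im,W=wrist(); goto(l[0],l[1],0.058,l[2]-np.pi); im,W=wrist(); save(im,"w4"); goto(l[0],l[1],0.058,l[2]-np.pi); print(ctrl.get_obs()["force"])
E
```

```text
time: 3.6
tool_pos: [0.508, -0.3803, 0.0604]
tcp_rot: [0.001, 0.887, -0.462, 0.003]
force: [-0.9, -0.1, -0.7]
finger_gap: 1.001
pos [ 0.5086 -0.3808  0.0615] yaw -0.9614 zaxis [ 0.0055 -0.0061 -1.    ]
shift [-0.0023  0.0003  0.0035] turn -0.0022 t 3.65
pos [ 0.5088 -0.381   0.062 ] yaw -0.9614 zaxis [ 0.0063 -0.0068 -1.    ]
shift [-0.0026  0.0004  0.0039] turn -0.0022 t 3.7
[ 0.36033059  0.34812003 -0.32160542]
```

View pics/w4.png

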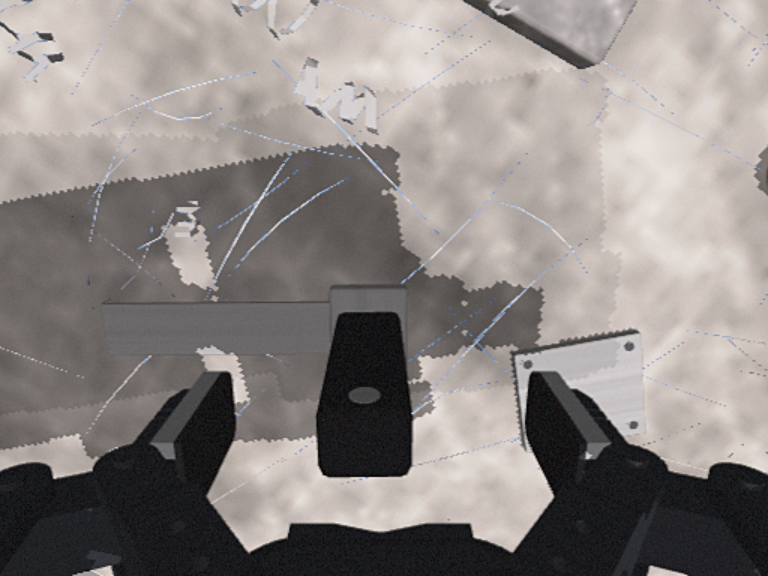

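```bash
python3 -m jog '[[0,[-0.003,0,0.003],0],[120,[-0.003,0,0.003],0],[200,[-0.003,0,0.003],0],[255,[-0.003,0,0.003],0],[255,[-0.003,0,0.003],0],[255,[-0.003,0,0.003],0],[255,[-0.003,0,0.003],0],[255,[-0.003,0,0.003],0]]' 80
python3 - <<'E'
from h import *
im,W=wrist(); save(im,"w5"); l=np.load("l.npy");goto(l[0],l[1],0.058,l[2]-np.pi); print(ctrl.get_obs()["force"],ctrl.get_obs()["finger_gap"])
E
```

```text
time: 4.5
tool_pos: [0.507, -0.3785, 0.059]
tcp_rot: [0.001, 0.887, -0.462, 0.004]
force: [-1.0, 1.7, 1.9]
finger_gap: 0.272
pos [ 0.5071 -0.3785  0.059 ] yaw -0.9614 zaxis [ 0.006  -0.0065 -1.    ]
shift [0.0005 0.0004 0.001 ] turn -0.0021 t 4.55
[-0.52236868  0.51592681  1.60059595] 0.27027530899085406
```

View pics/w5.png

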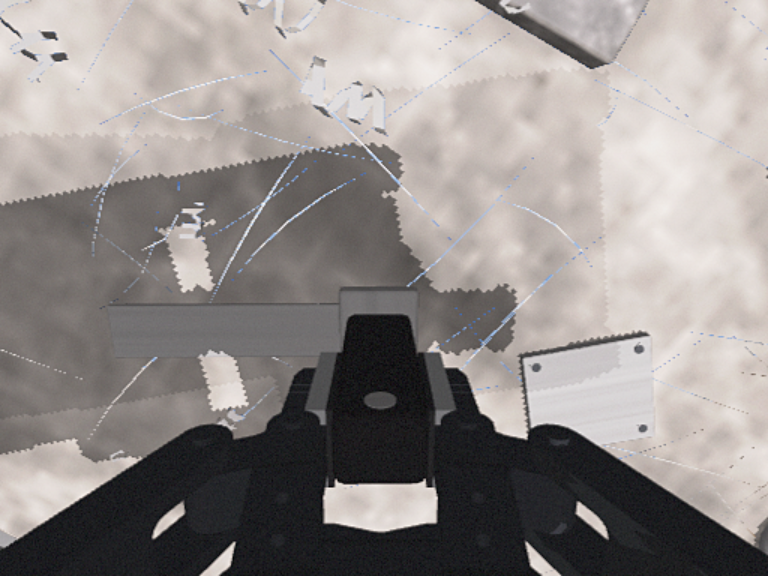

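Run:
```python
from h import *
f=np.load("f.npy"); c,s=np.cos(f[2]),np.sin(f[2]); print(f)
for xt in [-.09]: goto(f[0]+c*(xt-.105),f[1]+s*(xt-.105),.0715,f[2]+.0-np.pi)
```

```text
[ 0.47445828 -0.12612682  1.72676426]
pos [ 0.5071 -0.3785  0.059 ] yaw -0.9614 zaxis [ 0.006  -0.0065 -1.    ]
shift [-0.0502 -0.0323 -0.0129] turn 0.4535 t 4.55
```

```bash
python3 -m jog '[[255,[0,0,-0.0129],0],[255,[-0.012,-0.008,-0.0129],0.11],[255,[-0.025,-0.016,-0.0129],0.23],[255,[-0.038,-0.024,-0.0129],0.34],[255,[-0.0502,-0.0323,-0.0129],0.4535],[255,[-0.0502,-0.0323,-0.0129],0.4535],[255,[-0.0502,-0.0323,-0.0129],0.4535]]'
python3 - <<'E'
from h import *
f=np.load("f.npy"); c,s=np.cos(f[2]),np.sin(f[2])
im,W=wrist(); save(im,"w6"); np.save("W6.npy",W); np.savez("im6.npz",**{k:im[k] for k in ["color","fx","fy","cx","cy"]}); xt=-.09; goto(f[0]+c*(xt-.105),f[1]+s*(xt-.105),.0715,f[2]-np.pi)
im=optics.get_image("side"); save(im,"s6"); a=im["color"][180:280,180:310,::-1]; cv2.imwrite("pics/s6c.png",cv2.resize(a,None,fx=6,fy=6,interpolation=cv2.INTER_CUBIC))
E
```

```text
time: 5.25
tool_pos: [0.5049, -0.319, 0.0719]
tcp_rot: [0.001, 0.761, -0.649, 0.005]
force: [-0.4, -0.3, -3.0]
finger_gap: 0.272
pos [ 0.505  -0.3195  0.0719] yaw -1.4128 zaxis [ 0.0066 -0.0075 -0.9999]
shift [-0.0007  0.0001  0.0004] turn 0.002 t 5.3
```

View pics/w6.png

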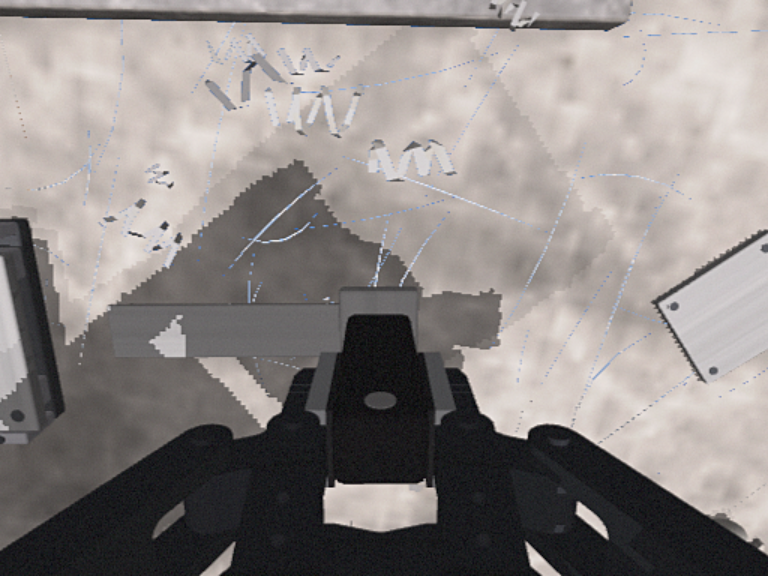

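View pics/s6.png

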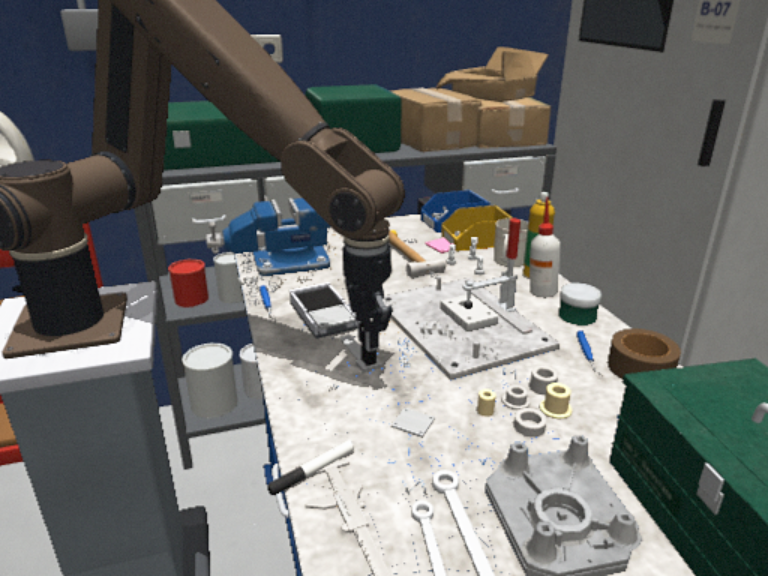

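Run:
```python
from fit import *
z=np.load("im6.npz"); im={k:z[k] for k in z.files}; W=np.load("W6.npy"); f=np.load("f.npy")
for P in [[-60,-43,8],[-60,43,8],[-60,-43,26],[-60,43,26],[-90,-11,15.5],[-90,11,15.5]]: print(P,np.round(proj(im,W,place(f,[P])[0])*1.5))
c,s=np.cos(f[2]),np.sin(f[2])
for u,v in [(112,308),(114,356)]:
    q=ray(im,W,u/1.5,v/1.5,.0155)[:2]-f[:2]; print("tip corner fix",c*q[0]+s*q[1],-s*q[0]+c*q[1])
a=im["color"][130:310,0:100,::-1]; cv2.imwrite("pics/w6c.png",cv2.resize(a,None,fx=3.3,fy=3.3,interpolation=cv2.INTER_CUBIC))
```

```text
[-60, -43, 8] [ 22. 221.]
[-60, 43, 8] [ 62. 420.]
[-60, -43, 26] [-14. 229.]
[-60, 43, 26] [ 35. 445.]
[-90, -11, 15.5] [104. 307.]
[-90, 11, 15.5] [112. 359.]
tip corner fix -0.09314201024387744 -0.010570785191103315
tip corner fix -0.09090896212101388 0.009578079131355072
```

View pics/w6c.png

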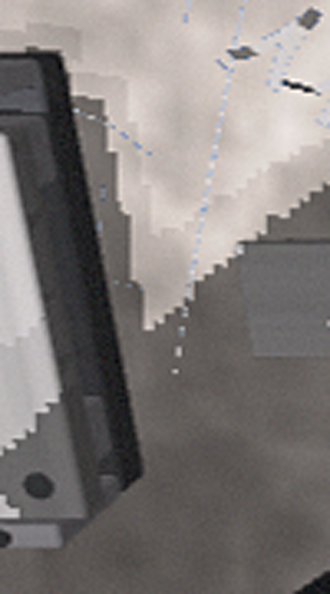

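View pics/s6c.png

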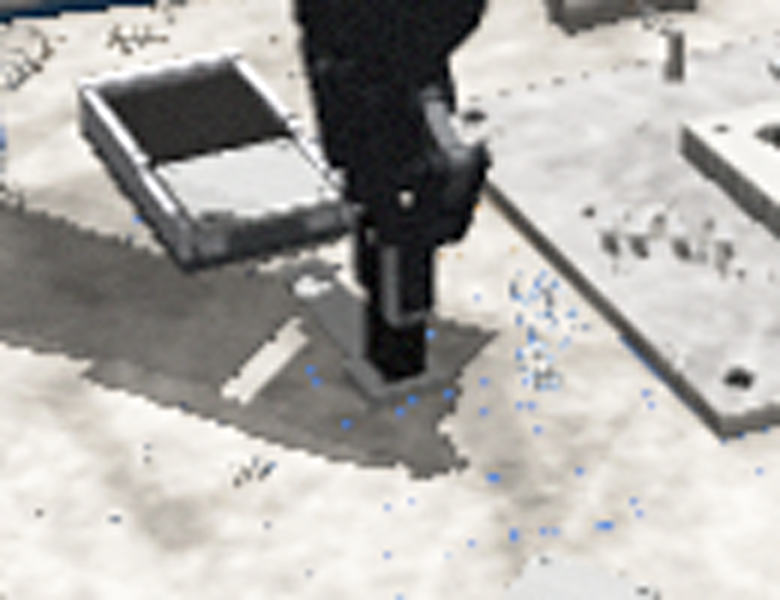

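```bash
python3 -m jog '[[255,[-0.012,0,0],0.002],[255,[-0.024,0,0],0.002],[255,[-0.036,0,0],0.002],[255,[-0.045,0,0],0.002],[255,[-0.045,0,0],0.002]]'
python3 - <<'E'
from h import *
f=np.load("f.npy"); c,s=np.cos(f[2]),np.sin(f[2])
im,W=wrist(); save(im,"w7"); xt=-.045; goto(f[0]+c*(xt-.105),f[1]+s*(xt-.105),.0715,f[2]-np.pi)
im=optics.get_image("side");  a=im["color"][170:270,180:310,::-1]; cv2.imwrite("pics/s7c.png",cv2.resize(a,None,fx=6,fy=6,interpolation=cv2.INTER_CUBIC)); print(ctrl.get_obs()["force"])
E
```

```text
time: 5.85
tool_pos: [0.4974, -0.2734, 0.0712]
tcp_rot: [0.001, 0.76, -0.65, 0.004]
force: [-0.4, 0.4, -2.2]
finger_gap: 0.271
pos [ 0.4978 -0.2743  0.0714] yaw -1.4143 zaxis [ 0.0065 -0.0074 -1.    ]
shift [ 0.      0.     -0.0001] turn 0.0005 t 5.9
[ 0.46175925  0.26743952 -1.8274013 ]
```

View pics/w7.png

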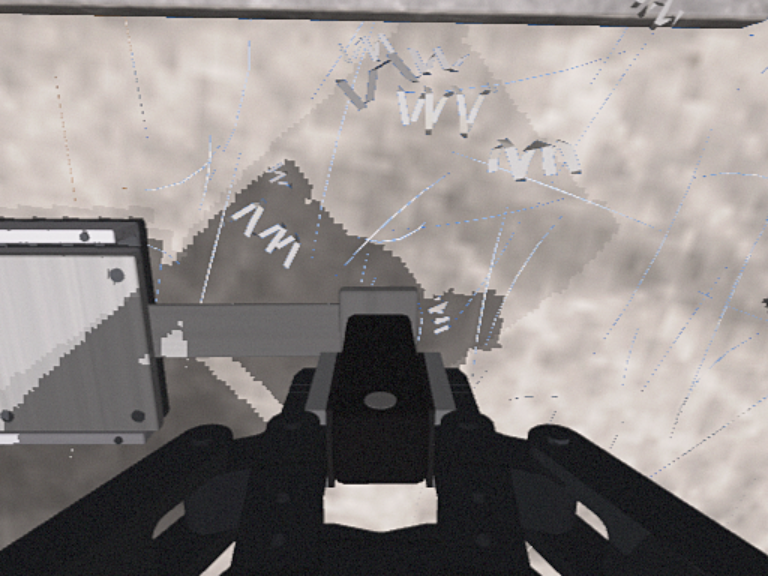

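View pics/s7c.png

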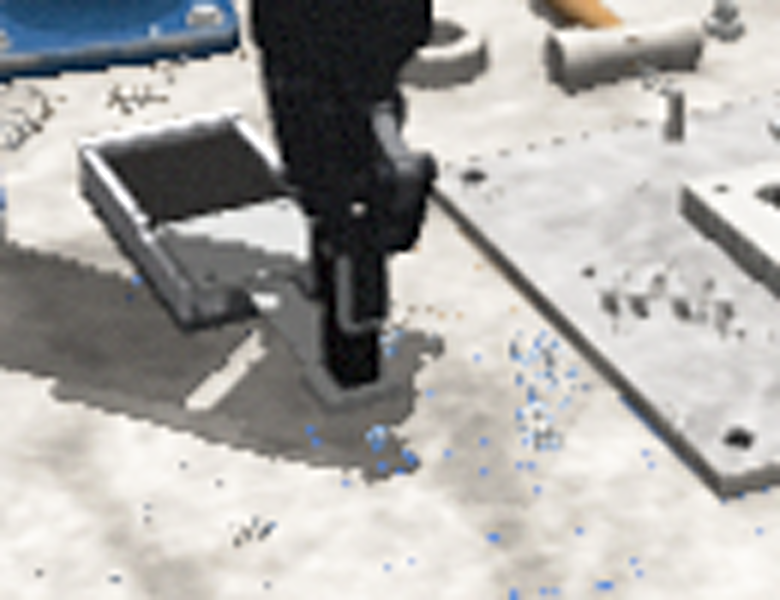

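```bash
python3 -m jog '[[255,[0,0,-0.006],0],[255,[0,0,-0.012],0],[255,[-0.0015,0,-0.018],0],[255,[-0.003,0,-0.0235],0],[255,[-0.005,0,-0.0286],0],[255,[-0.005,0,-0.0286],0]]'
python3 - <<'E'
from h import *
f=np.load("f.npy"); c,s=np.cos(f[2]),np.sin(f[2])
im,W=wrist(); save(im,"w8"); xt=-.0341; goto(f[0]+c*(xt-.105),f[1]+s*(xt-.105),.0531+.056,f[2]-np.pi)
im=optics.get_image("side");  a=im["color"][170:270,180:310,::-1]; cv2.imwrite("pics/s8c.png",cv2.resize(a,None,fx=6,fy=6,interpolation=cv2.INTER_CUBIC)); print(ctrl.get_obs()["force"])
E
```

```text
time: 6.55
tool_pos: [0.4975, -0.27, 0.1014]
tcp_rot: [0.001, 0.76, -0.65, 0.006]
force: [0.2, -0.6, -2.0]
finger_gap: 0.272
pos [ 0.4974 -0.27    0.1009] yaw -1.4146 zaxis [ 0.0082 -0.009  -0.9999]
shift [-0.0065  0.0002 -0.0083] turn 0.0002 t 6.6
[ 1.43939453 -0.73890539 -2.68426937]
```

View pics/w8.png

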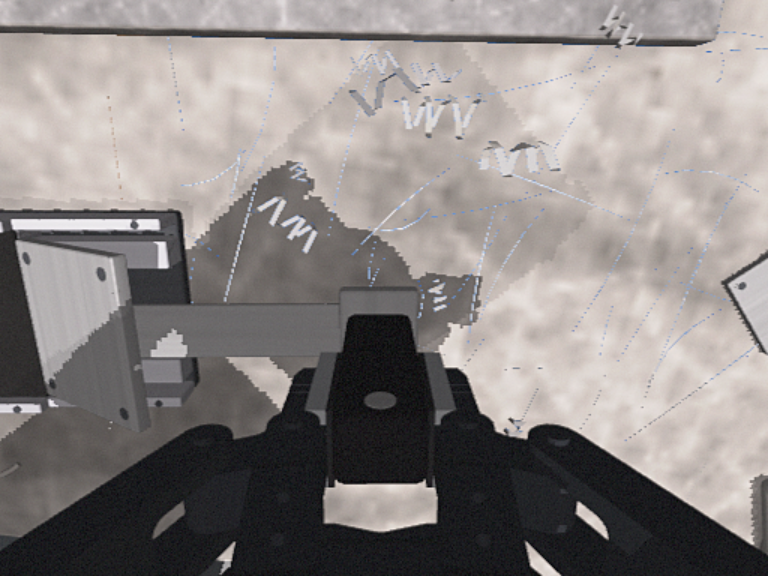

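View pics/s8c.png

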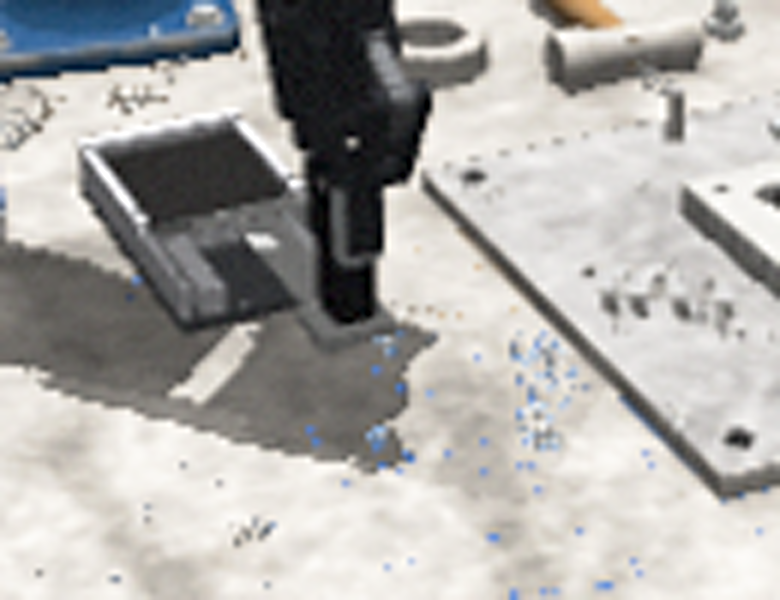

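```bash
python3 -m jog '[[255,[-0.003,0,-0.0045],0],[255,[-0.0065,0,-0.0083],0],[255,[-0.010,0,-0.012],0],[255,[-0.0134,0,-0.0152],0],[255,[-0.018,0,-0.018],0],[255,[-0.0234,0,-0.0198],0],[255,[-0.0234,0,-0.0198],0]]'
python3 - <<'E'
from h import *
f=np.load("f.npy"); c,s=np.cos(f[2]),np.sin(f[2])
im,W=wrist(); save(im,"w9"); xt=-.006; goto(f[0]+c*(xt-.105),f[1]+s*(xt-.105),.066+.056,f[2]-np.pi)
im=optics.get_image("side");  a=im["color"][170:270,180:310,::-1]; cv2.imwrite("pics/s9c.png",cv2.resize(a,None,fx=6,fy=6,interpolation=cv2.INTER_CUBIC)); print(ctrl.get_obs()["force"])
E
```

```text
time: 7.35
tool_pos: [0.4935, -0.2458, 0.1204]
tcp_rot: [0.001, 0.76, -0.65, 0.006]
force: [0.7, 0.0, -2.2]
finger_gap: 0.271
pos [ 0.4935 -0.2461  0.1202] yaw -1.4143 zaxis [ 0.0081 -0.0086 -0.9999]
shift [-0.0105  0.0002 -0.0019] turn 0.0005 t 7.4
[ 0.99392077  0.36566669 -0.93941622]
```

View pics/w9.png

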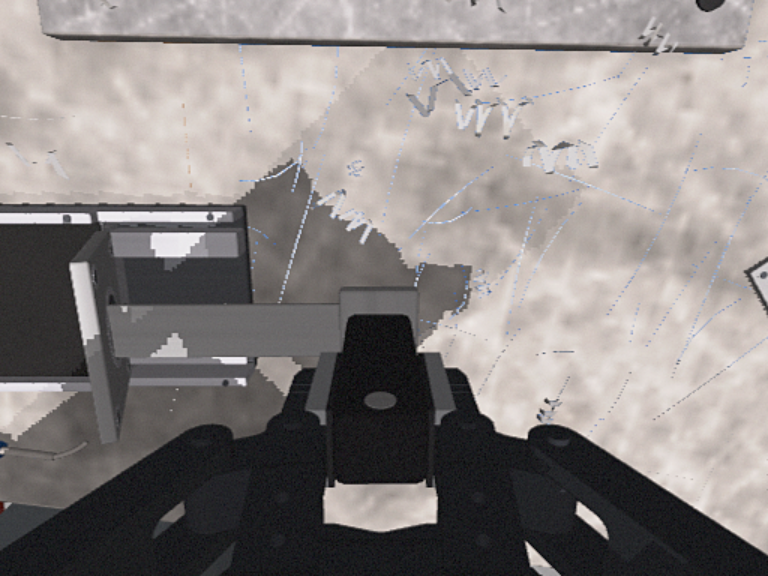

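View pics/s9c.png

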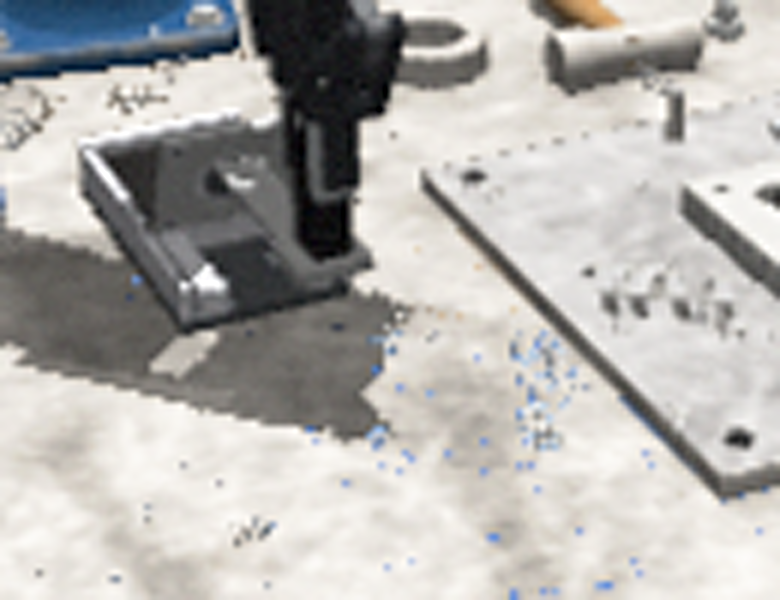

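```bash
python3 -m jog '[[255,[-0.0055,0,-0.001],0],[255,[-0.0105,0,-0.0018],0],[255,[-0.0155,0,-0.0018],0],[255,[-0.0205,0,-0.0018],0],[255,[-0.0255,0,-0.0018],0],[255,[-0.0305,0,-0.0018],0],[255,[-0.0355,0,-0.0018],0],[255,[-0.0355,0,-0.0018],0]]'
python3 - <<'E'
from h import *
f=np.load("f.npy"); c,s=np.cos(f[2]),np.sin(f[2])
im,W=wrist(); save(im,"w10"); xt=-.15; goto(f[0]+c*(xt-.105),f[1]+s*(xt-.105),.1,f[2]-np.pi)
im=optics.get_image("side");  a=im["color"][170:270,180:310,::-1]; cv2.imwrite("pics/s10c.png",cv2.resize(a,None,fx=6,fy=6,interpolation=cv2.INTER_CUBIC)); print(ctrl.get_obs()["force"])
E
```

```text
time: 8.25
tool_pos: [0.4878, -0.2105, 0.1214]
tcp_rot: [0.001, 0.76, -0.649, 0.006]
force: [-0.2, 0.6, -1.8]
finger_gap: 0.271
pos [ 0.4879 -0.2109  0.1216] yaw -1.414 zaxis [ 0.008  -0.0087 -0.9999]
shift [0.1689 0.0004 0.0232] turn 0.0008 t 8.3
[ 0.13484881  0.31016997 -2.29692938]
```

View pics/w10.png

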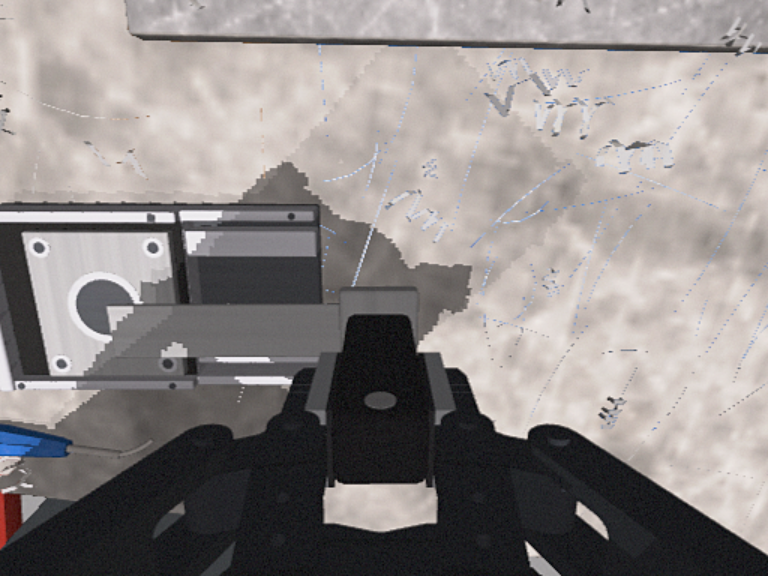

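View pics/s10c.png

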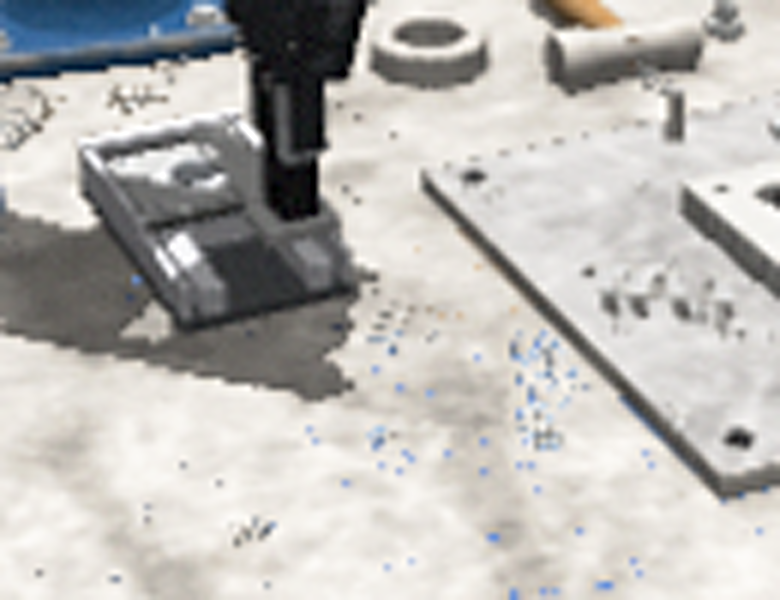

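```bash
python3 -m jog '[[255,[0.01,0,-0.01],0],[255,[0.03,0,-0.02],0],[255,[0.06,0,-0.02],0],[255,[0.095,0,-0.02],0],[255,[0.13,0,-0.01],0],[255,[0.155,0,0],0],[255,[0.169,0,0.01],0],[255,[0.169,0,0.01],0]]'
python3 - <<'E'
from h import *
f=np.load("f.npy"); c,s=np.cos(f[2]),np.sin(f[2])
im,W=wrist(); save(im,"w11"); xt=-.15; goto(f[0]+c*(xt-.105),f[1]+s*(xt-.105),.0595,f[2]-np.pi)
im=optics.get_image("side");  a=im["color"][170:290,180:310,::-1]; cv2.imwrite("pics/s11c.png",cv2.resize(a,None,fx=5,fy=5,interpolation=cv2.INTER_CUBIC)); print(ctrl.get_obs()["force"])
E
```

```text
time: 9.15
tool_pos: [0.5138, -0.3808, 0.1125]
tcp_rot: [0.001, 0.759, -0.651, 0.005]
force: [0.6, 1.1, -3.3]
finger_gap: 0.27
pos [ 0.514  -0.3795  0.113 ] yaw -1.4161 zaxis [ 0.0074 -0.0081 -0.9999]
shift [-0.002   0.      0.0535] turn -0.0013 t 9.2
[-0.36036729 -0.5701739  -1.85387674]
```

View pics/w11.png

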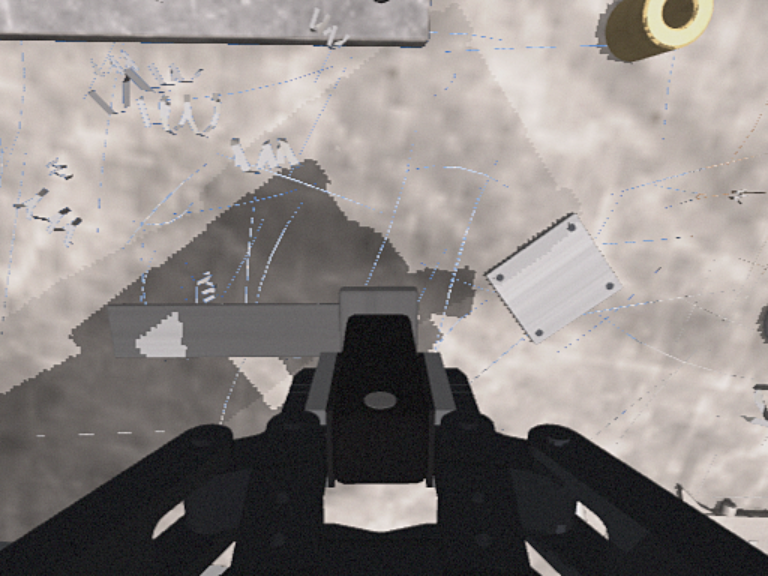

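View pics/s11c.png

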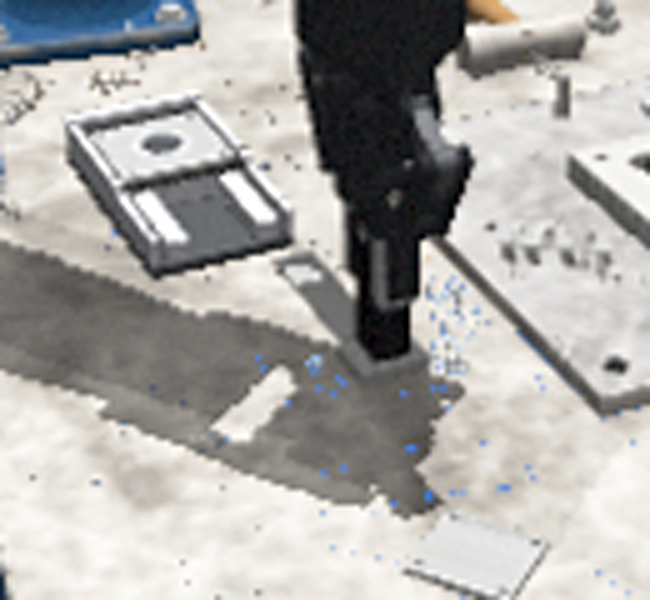

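```bash
python3 -m jog '[[255,[-0.002,0,0.02],0],[255,[-0.002,0,0.036],0],[255,[-0.002,0,0.046],0],[255,[-0.002,0,0.051],0],[255,[-0.002,0,0.053],0],[255,[-0.002,0,0.054],0],[255,[-0.002,0,0.054],0],[255,[-0.002,0,0.054],0]]'
python3 - <<'E'
from h import *
T=pose(); print(T[:3,2],T[2,3],ctrl.get_obs()["force"])
E
```

```text
time: 10.05
tool_pos: [0.5147, -0.3776, 0.0602]
tcp_rot: [0.001, 0.76, -0.65, 0.006]
force: [0.4, -0.2, -1.9]
finger_gap: 0.271
[ 0.0088057  -0.00927849 -0.99991818] 0.060226619386141614 [ 0.43967918 -0.2108599  -1.87305896]
```

```bash
python3 -m jog '[[255,[0,0,0.001],0],[255,[0,0,0.002],0],[255,[0,0,0.002],0],[255,[0,0,0.002],0]]'
```

```text
time: 10.45
tool_pos: [0.5151, -0.378, 0.0591]
tcp_rot: [0.001, 0.76, -0.65, 0.007]
force: [-0.1, -0.4, 2.5]
finger_gap: 0.269
```

```bash
python3 -m jog '[[180,[0,0,0],0],[150,[0,0,0],0],[120,[0,0,0],0],[60,[0,0,0],0],[0,[0,0,0],0],[0,[0,0,0],0],[0,[0,0,0],0]]' 20
python3 - <<'E'
from h import *
im,W=wrist(); save(im,"w12"); print(ctrl.get_obs()["force"],ctrl.get_obs()["finger_gap"],pose()[:3,3])
E
```

```text
time: 11.15
tool_pos: [0.5151, -0.378, 0.0591]
tcp_rot: [0.001, 0.76, -0.65, 0.007]
force: [-0.1, -0.2, 0.5]
finger_gap: 0.994
[ 0.71593527 -0.11355097  0.77732524] 0.9985642957531091 [ 0.51510277 -0.37800667  0.05906214]
```

View pics/w12.png

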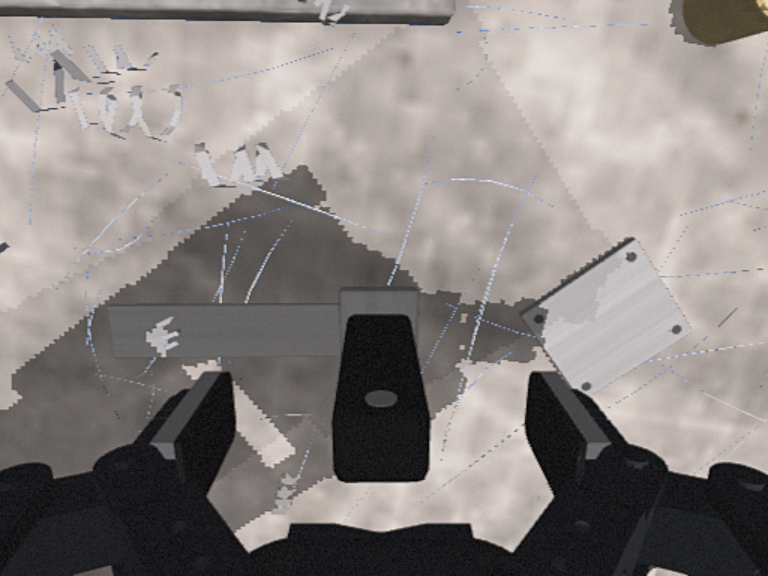

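The fingers are open on both sides of the handle, clear of it, and the lifter stands by itself. I'll raise the arm straight up and check everything from above.

```bash
python3 -m jog '[[0,[0,0,-0.03],0],[0,[0,0,-0.07],0],[0,[0,0,-0.12],0],[0,[0,0,-0.17],0],[0,[0,0,-0.22],0],[0,[-0.02,0,-0.27],0],[0,[-0.05,0,-0.29],0],[0,[-0.05,0,-0.29],0]]'
python3 - <<'E'
from h import *
wi=optics.get_image("side"); 
import time
im,W=wrist(); im,W=wrist(); save(im,"w13"); np.save("W13.npy",W); np.savez("im13.npz",**{k:im[k] for k in ["color","fx","fy","cx","cy"]})
a=im["color"][...,::-1]; a=cv2.resize(a,None,fx=3,fy=3,interpolation=cv2.INTER_CUBIC)
cv2.imwrite("pics/s13c.png",cv2.resize(wi["color"][170:290,180:310,::-1],None,fx=5,fy=5,interpolation=cv2.INTER_CUBIC)); print(pose())
E
```

```text
time: 12.0
tool_pos: [0.5058, -0.3243, 0.3554]
tcp_rot: [0.0, 0.761, -0.649, 0.012]
force: [0.8, -0.4, -0.4]
finger_gap: 1.001
[[ 0.15502698 -0.98787551  0.0082833   0.50427292]
 [-0.9878552  -0.1551014  -0.00925501 -0.32565246]
 [ 0.01042755 -0.00674793 -0.99992286  0.34725922]
 [ 0.          0.          0.          1.        ]]
```

View pics/w13.png

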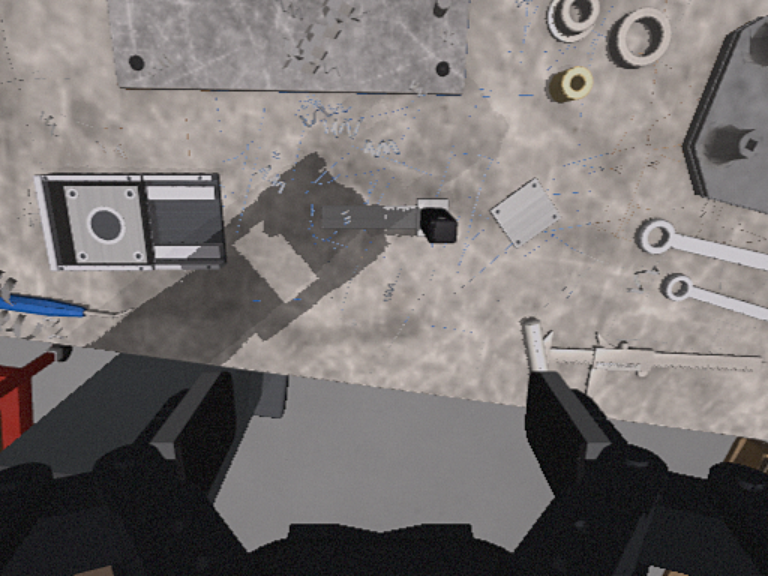

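View pics/s13c.png

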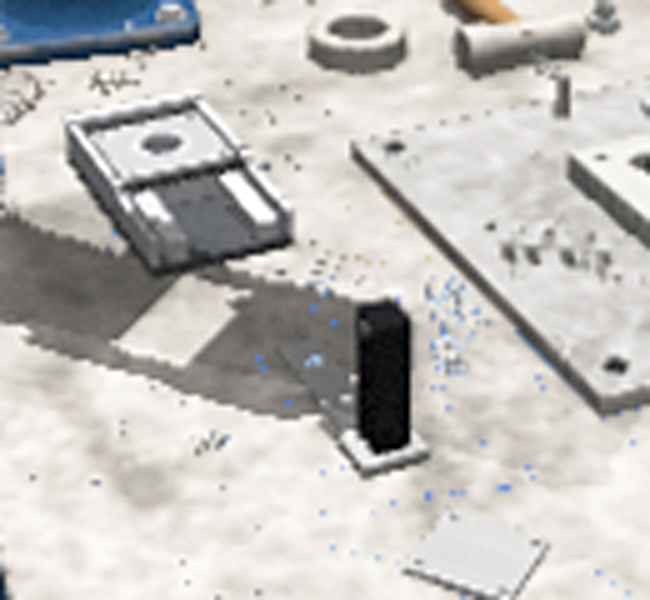

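Run:
```python
from fit import *
z=np.load("im13.npz"); im={k:z[k] for k in z.files}; W=np.load("W13.npy"); f=np.load("f.npy")
a=im["color"][105:190,15:160,::-1]; cv2.imwrite("pics/d13.png",cv2.resize(a,None,fx=5,fy=5,interpolation=cv2.INTER_CUBIC))
c,s=np.cos(f[2]),np.sin(f[2])
pc=ray(im,W,105.5/1.5,225/1.5,.031)[:2]-f[:2]; print("bore centre fix (old f)",c*pc[0]+s*pc[1],-s*pc[0]+c*pc[1])
for P in [[95,-43,33],[95,43,33],[-60,-43,8],[-60,43,8],[0,0,25]]: print(P,np.round(proj(im,W,place(f,[P])[0])*1.5))
```

```text
bore centre fix (old f) 0.0382213083819061 0.00028800473048445907
[95, -43, 33] [ 30. 176.]
[95, 43, 33] [ 49. 272.]
[-60, -43, 8] [219. 174.]
[-60, 43, 8] [227. 265.]
[0, 0, 25] [151. 223.]
```

View pics/d13.png

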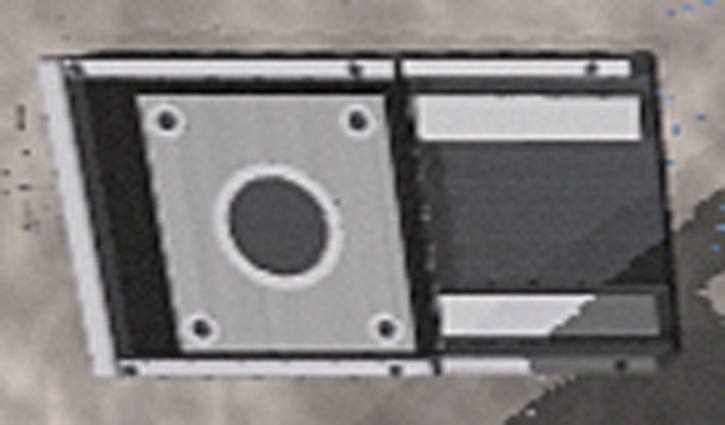

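Run:
```python
from h import *
print(ctrl.get_obs()["time"]); print(ctrl.job_done())
```

```text
12.15
the job is handed in; nothing more can be done
None
```

The plate is turned over onto the landing bed, bored face up. The lifter is standing upright on the bench, released, and I handed the job in at 12.15 s of the 46 s allowed. No verdict is reported, so the results below are my own camera checks.

- **Turning the plate:** I gripped the lifter by its handle at about 80 N. I slid the blade about 20 mm under the free edge, raised the edge along an arc to nearly upright, and pushed it over the step. Wrist force stayed below about 4 N in every reading.
- **Plate:** The last wrist picture puts the plate's centre about 38 mm beyond the step (25–60 mm required) and less than 1 mm off the middle line. It looks flat in both the wrist and side views, but I did not measure its tilt.
- **Lifter:** It stands upright with its tip about 90 mm before the channel mouth, touching neither plate nor fixture. I judged upright by eye from the side view.
- **Other things:** I did not go near the ring gauge, bush, deburring tool or small look-alike plate, and they showed no movement in the pictures. I did not re-measure their positions.
- **Disagreements:** Fixture points in the late pictures differed from my first fit by up to about 10 pixels in the enlarged pictures, roughly 3–6 mm. The tool drifted to about 0.01 rad off vertical. Neither is large enough to change the result.

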